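# Shut and lock the lamp unit's lid

### The job

Swing the lid of the microscope's lamp unit shut, then press its quarter-turn knob down until you feel it come up against the clip underneath, turn it a quarter turn clockwise, and let it rise and catch, so that the lid stays locked shut by itself. Press gently so as not to bend the spring clip below, do not force the knob round if it will not turn freely, and leave the other things on the bench where they are.

Things in the scene. Friction and masses are not known exactly. Their poses are not given: they have to be found in the camera images.
- lamp_unit: the microscope's lamp unit: a cream sheet-metal case fixed to the bench, 160 (x) x 190 (y) x 85 mm high, open at the top under its lid. Origin: centre of its underside. Its x axis points from the front (vents and dial) to the hinge side, z up; the hinge runs along its y at x = +80 mm, z = 85 mm.
- lid (a joint): angle of the lid about its hinge, rad: 0 = lying shut on the case, grows as the free (front) edge rises. A stiff hinge: the lid stays where it is left (about 2.5 N at the free edge moves it). Near shut it meets two rubber bumpers that push its front edge up with about 6 N as it touches them (front edge 6 mm up) and 9 N when shut, so an unlocked lid stands ajar at about 0.04 rad when let go; only the locked fastener keeps it shut.
- lid_hinge (a point): middle of the lid's hinge line (on the lid's underside). The point's axes turn with the lid: x and z as the case's when shut.
- lid_edge (a point): point on the top face of the lid, midway along its free edge, 10 mm in from the edge. The lid is a plate 165 (hinge to edge) x 190 x 6 mm; this point is 155 mm from the hinge line. The lid's top on either side of the knob (for example 55 mm along y) is flat and clear for pushing.
- knob_grip (a point): centre of the black wing of the quarter-turn fastener's knob, carried by the lid 125 mm from the hinge, midway along y. The wing is 34 mm long, 10 mm thick and 22 mm high; its length lies along the point's x axis, its thickness along y, its axis of turn along z. When the lid is shut and the knob is up the wing's centre is 40 mm above the lid's top (its underside 29 mm); it sinks with the knob, at most 18 mm.
- knob (a joint): turn of the knob, rad: 0 = open (wing pointing from front to hinge), grows clockwise seen from above; stopped at 0 and at 1.62; locked and caught at about 1.5 to 1.62 (a quarter turn). A light spring tends to turn it back if it is let go before the cam has caught.
- plunger (a joint): how far the knob is pressed into the lid, m: 0 = up. A spring pushes it up with 9 N at the top, rising by 0.25 N per mm. Under the lid the knob's stem ends in a cross bar that must be pushed right through a slotted plate in the case before it can turn: with the lid shut that takes 3.5 to 15.5 mm of press, a depth that differs from unit to unit and cannot be seen or read, only felt. After a quarter turn, let the knob rise: the bar snaps up 2.5 mm into a notch and is caught.
- clip (a joint): how far the spring clip at the bottom of the fastener's socket is squashed, m; 0 = free. The stem's foot meets it 0.5 mm beyond the depth where the bar is free to turn; from there the push stiffens sharply, by 12 N per mm, which is the sign that the knob is deep enough. At 1 mm (12 N on the clip, 22 to 25 N of total downward push on the knob) it is bent for good; the spring alone gives 10 to 13 N there, so a total push of about 15 to 17 N, kept up while turning, is right.
- slot_plate (a joint): how far the slotted plate inside the socket is twisted clockwise, rad; 0 = free. It is springy, 8 N m per rad, and carries torque only when the knob is turned while the cross bar is still in the slot, that is, not pressed deep enough. Beyond 0.06 rad (0.5 N m) it is bent for good. Freely pressed through, the knob turns with less than 0.1 N m up to its stop at 1.62.
- oil_bottle: small amber immersion-oil bottle, 32 mm wide, 62 mm tall, upright; origin at the centre of its underside. A bystander: leave it alone.
- slide_mailer: white plastic slide mailer, 85 x 32 x 22 mm, lying flat; origin at the centre of its underside. A bystander: leave it alone.
- stain_dish: low round glass dish, 66 mm wide, 14 mm high; origin at the centre of its underside. A bystander: leave it alone.
- slide_pack: paper-wrapped pack of slides, 76 x 27 x 18 mm; origin at the centre of its underside. A bystander: leave it alone.
- beaker: glass beaker, 66 mm wide, 85 mm tall; origin at the centre of its underside. A bystander: leave it alone.
- ethanol: white bottle, 60 mm wide, 140 mm tall; origin at the centre of its underside. A bystander: leave it alone.

How it is judged (in metres and radians):
On the way, in this order (a step that is already met when the one before it is completed fails the run):
1. the lid has been swung down onto its bumpers (value of joint lid below 0.06 rad), for 0.1 s.
2. the knob has been pressed through and turned a quarter turn with the lid down (value of joint knob above 1.4 rad and value of joint lid below 0.03 rad and value of joint plunger above 0.0005 m), for 0.1 s.
At the end, for the whole second after the job is handed in: The lid is shut (below 0.02 rad) and still, held by the fastener alone; the knob stands caught at a quarter turn (above 1.45 rad); every bystander is within 30 mm of where it stood (value of joint lid below 0.02 rad and value of joint knob above 1.45 rad and velocity of joint lid below 0.02 rad/s and distance of each of oil_bottle, slide_mailer, stain_dish, slide_pack, beaker, ethanol from where it was at the start of the episode below 0.03 m); the robot touches nothing.
It fails at once if the slotted plate was wrenched: the knob was forced round against it with over 0.5 N m (value of joint slot_plate above 0.06 rad).
It fails at once if the spring clip was bent: squashed 1 mm or more (12 N on it) (value of joint clip above 0.001 m).
It fails at once if a bystander was moved more than 30 mm (distance of any of oil_bottle, slide_mailer, stain_dish, slide_pack, beaker, ethanol from where it was at the start of the episode above 0.03 m).
It also fails if it takes over 67 s, if anything falls off the work surface, if the arm or the gripper's body presses on something with over 40 N, if the wrist force passes 120 N, or if a joint passes its speed limit or range.

### The arm

A 6-joint arm with a two-finger parallel gripper is mounted at the origin on the work surface. World frame = base frame: x ahead of the robot, y to its left, z up, the work surface at z = 0. Lengths are in mm, angles in rad, forces in N, time in s.
With the tool pointing down it reaches from about 150 to 775 mm from the base axis. Payload 6.1 kg.
Tool frame: the origin (TCP) lies on the centre line of the jaws, within the pads' length; the fingertips stand 19 mm ahead of it and the grasp point (between the pads) is the TCP; z points along the fingers, y is the line along which they close (so a half turn about z gives the same grasp; the last joint's range is limited). The gripper opens to 85 mm and grips with 20 to 120 N. Pads are 22 mm wide; open, the fingers measure 114 mm over their backs; the gripper's body (76 mm by 85 mm) begins 54 mm behind the grasp point. The pads swing forward as they close: fully open they stand 13 mm farther back than shut.
Start: joints at [-1.166, 0.126, -0.04, 1.405, 0, 1.571], TCP at [206.755, -482.556, 250.295] pointing down, gripper open.
Joint ranges: [-2.72, 2.72], [-0.95, 1.95], [-1.27, 1.35], [-1.78, 2.02], [-1.46, 1.47], [-3.14, 3.14]. Speed limits (rad/s): [2.39, 2.39, 3.01, 3.14, 3.14, 3.14].

### API

Orientations are given as a unit quaternion [w, x, y, z].
In Python, from bench import monitor, cams, order gives the robot as it stands.
- The arm moves only by the tool step_arm, never from a script. Its arguments are lists of equal length, an entry for each row: "dp": the shift along the tool's x, y, z in m, a list of three; "twist": the turn, a rotation vector about the tool's x, y, z in degrees, a list of three. In form: {"dp": [[tx, ty, tz], ...], "twist": [[rx, ry, rz], ...]}. A call has 1 to 10 rows; each row is the pose to reach, as a shift and turn from the pose commanded when the call began, along the tool's axes at that moment; what a row does not reach only later rows make up. A row lasts 1/8 s, in which the tool goes at most 62.5 mm and 10.7 degrees, less where a joint would pass 70% of its speed; a pose out of reach is approached as far as the arm can. A call with a gripper value outside its range is refused whole. "hand" is the finger opening in m, from 0 to 0.0854, set as the call begins (left out, the last holds). The fingers move at their own pace and stop on an object; "newtons" is the grip in N (left out, the last holds). Time passes only in rows, so rows that repeat a pose let the fingers close. It gives the time, the measured TCP pose, the force, the opening and the grip force at its end, in the units of the state.
- monitor.get_obs(): the state, without advancing time (a new reading comes with each control period).
- cams.grab_frame(name): name is "scene" or "top"; returns a dict with "color" (384x512x3 uint8, blue, green, red), "K" (3x3 intrinsics, pixels), "dist" ([k1, k2, p1, p2, k3] as OpenCV has them; the pictures are not rectified), "cam_to_world" (4x4, takes a point from camera to world coordinates). Camera axes: x right, y up, looking along -z (the intrinsics and any distortion apply to the point x, -y, -z); pixel columns grow to the right and rows downward; lengths in mm; the calibration is good to about 2 mm. A picture is of the moment at which its call begins. There is no depth.
- order.close_job(): hands the job in; it is judged then, once.
The state is a dict: "time_s": time; "q": joint angles; "qvel": joint speeds; "effort": joint torques, N m; "tcp_pos": TCP position; "ee_rot": TCP orientation; "ft_force": force on the tool from outside, world axes, zero at the start; "moment": the same for the moment, N m; "finger_gap": finger opening in mm; "grip_force": force on a finger pad.
Only numpy, scipy, OpenCV 4.12 (cv2) and the standard library are available. Lean on these libraries where they do the work, as an engineer would, in place of code of your own. Each camera call takes 0.05 s, during which the arm holds its last target. There are 200 camera calls.

## Working session

There is one attempt and no reset: what is moved stays moved. The work goes in short steps, Python scripts to look and compute and a tool call to move; the robot and the scene stay as the last step left them, time stands still between calls to the robot, and variables do not carry over. Pictures are saved under pics/ and viewed, at most 10 in all, crops included, and the job is handed in when it is done.

Besides the shell and the picture viewer there is one more tool, called as name(argument=value, ...) on one line, values as JSON. step_arm: Moves the arm, as the interface text tells. Its arguments: {"type":"object","properties":{"dp":{"type":"array"},"twist":{"type":"array"},"hand":{"type":"number"},"newtons":{"type":"number"}},"required":["dp","twist"]}

```bash
mkdir -p pics
cat > h.py <<'E'
import numpy as np, cv2
from bench import monitor, cams, order
def ray(f,u,v):
    p=cv2.undistortPoints(np.array([[[u,v]]],float),f["K"],np.array(f["dist"],float))[0,0]
    T=np.array(f["cam_to_world"]); d=T[:3,:3]@np.array([p[0],-p[1],-1]); return T[:3,3],d/np.linalg.norm(d)
def onz(f,u,v,z):
    o,d=ray(f,u,v); return o+d*(z-o[2])/d[2]
def proj(f,P):
    T=np.linalg.inv(np.array(f["cam_to_world"])); c=T[:3,:3]@np.array(P,float)+T[:3,3]
    return cv2.projectPoints(np.array([[c[0],-c[1],-c[2]]]),np.zeros(3),np.zeros(3),np.array(f["K"]),np.array(f["dist"],float))[0][0,0]
def tri(f,a,g,b):
    o1,d1=ray(f,*a);o2,d2=ray(g,*b)
    s=np.linalg.lstsq(np.c_[d1,-d2],o2-o1,rcond=None)[0]
    p,q=o1+s[0]*d1,o2+s[1]*d2; return (p+q)/2,np.linalg.norm(p-q)
E
python3 - <<'E'
from h import *
import pickle
F={n:cams.grab_frame(n) for n in("scene","top")}
pickle.dump(F,open("f0.pkl","wb"))
for n in F: cv2.imwrite(f"pics/{n}0.png",cv2.resize(F[n]["color"],(800,600),interpolation=cv2.INTER_CUBIC)); print(n,np.array(F[n]["cam_to_world"]).round(2).tolist(),np.array(F[n]["K"]).round(0).tolist())
print(monitor.get_obs())
E
```

```text
scene [[-0.14, -0.73, 0.67, 1401.04], [0.99, -0.11, 0.09, 121.69], [0.01, 0.68, 0.73, 1059.01], [0.0, 0.0, 0.0, 1.0]] [[355.0, 0.0, 258.0], [0.0, 355.0, 192.0], [0.0, 0.0, 1.0]]
top [[-0.03, 0.99, -0.14, 335.78], [-1.0, -0.03, 0.01, -10.69], [0.0, 0.14, 0.99, 1599.64], [0.0, 0.0, 0.0, 1.0]] [[478.0, 0.0, 254.0], [0.0, 478.0, 186.0], [0.0, 0.0, 1.0]]
{'time_s': 0.1, 'q': array([-1.16600654e+00,  1.26317692e-01, -4.04557828e-02,  1.40544143e+00,
        2.80226455e-05,  1.57080775e+00]), 'qvel': array([-3.04850045e-04, -2.89684766e-04,  3.33399078e-03, -8.31746518e-05,
       -1.44364859e-03, -2.15074229e-04]), 'effort': array([-1.86222860e-03, -4.36907065e+01,  3.53604591e+01,  1.37050578e-02,
        6.61197305e-05, -2.55032219e-06]), 'tcp_pos': array([ 206.6323905 , -482.25842947,  249.63084063]), 'ee_rot': array([-6.97628769e-04,  9.79588880e-01,  2.01010258e-01, -1.28857458e-04]), 'ft_force': array([-0.36316999, -0.65171775,  0.19886111]), 'moment': array([-0.04231768, -0.00201814,  0.07184058]), 'grip_force': 0.0, 'finger_gap': 85.97976474034412}
```

View pics/scene0.png

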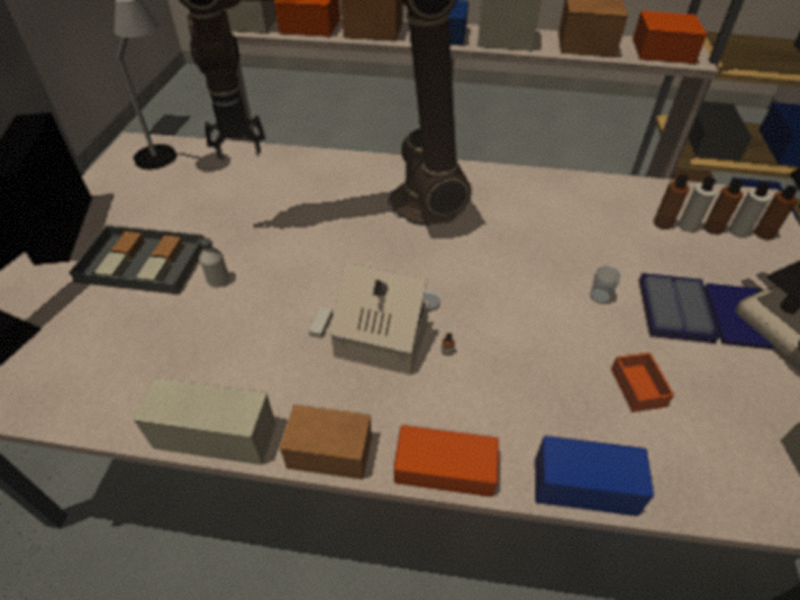

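View pics/top0.png

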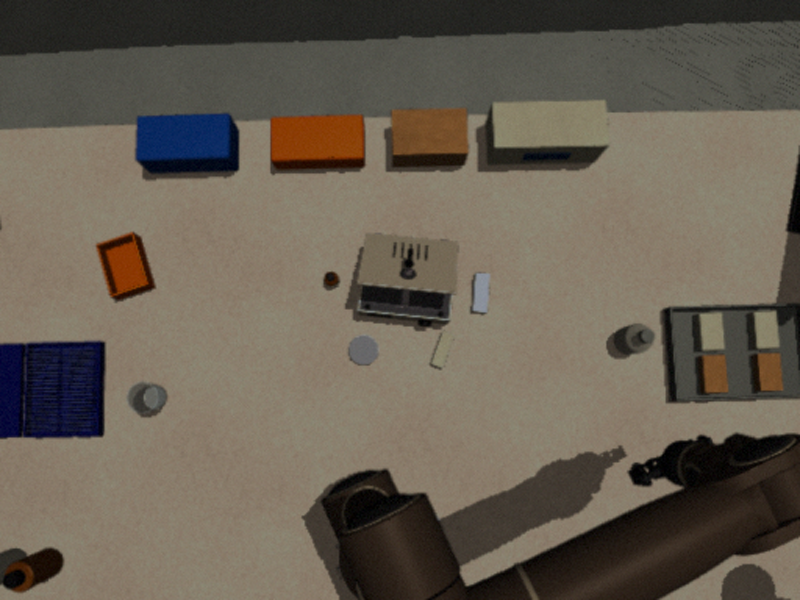

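The top view shows the case at about (405,275) of 800x600. Its dial side faces the robot, and the lid is hinged on the far side and raised. I'll look at crops of both views.

Run:
```python
import pickle,cv2,numpy as np
F=pickle.load(open("f0.pkl","rb"))
a=F["top"]["color"][140:240,215:325]; b=F["scene"]["color"][165:245,190:300]
a=cv2.resize(a,None,fx=3.6,fy=3.6*1,interpolation=cv2.INTER_CUBIC); b=cv2.resize(b,None,fx=3.6,fy=3.6,interpolation=cv2.INTER_CUBIC)
c=np.zeros((360,800,3),np.uint8); c[:a.shape[0],:a.shape[1]]=a; c[:b.shape[0],400:400+b.shape[1]]=b
cv2.imwrite("pics/c1.png",np.clip(c.astype(float)*1.5,0,255).astype(np.uint8))
```

```text
(no output)
```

View pics/c1.png

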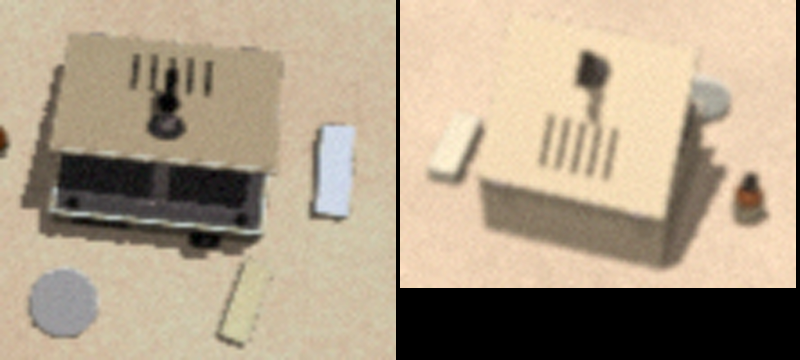

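Top crop: the lid's hinge edge runs (70,35)-(285,52) and its free edge (55,150)-(275,170). The wing is near (171,85). Scene crop: hinge corners are at (665,217) and (482,180), free corners at (700,50) and (507,15), and the wing at (593,70).

Run:
```python
from h import *
import pickle
F=pickle.load(open("f0.pkl","rb"));t,s=F["top"],F["scene"]
T=lambda x,y:(215+x/3.6-.4,140+y/3.6-.4); S=lambda x,y:(190+(x-400)/3.6-.4,165+y/3.6-.4)
R={}
for n,a,b in [("hingeL",(70,35),(665,217)),("hingeR",(285,52),(482,180)),("freeL",(55,150),(700,50)),("freeR",(275,170),(507,15)),("wing",(171,80),(593,70))]:
    p,e=tri(t,T(*a),s,S(*b)); R[n]=p; print(n,p.round(1),round(e,1))
for n,a in [("rimL",(52,215)),("rimR",(262,235))]: R[n]=onz(t,*T(*a),85); print(n,R[n].round(1))
for n,a in [("hL",(70,35)),("hR",(285,52))]: print(n,onz(t,*T(*a),88).round(1))
# bystanders on table
for n,a,z in [("dish",(64,303),14),("pack",(243,302),18),("mailer",(335,170),22)]: print(n,onz(t,*T(*a),z).round(0))
for n,a in [("oil",(331/1.5625,280/1.5625)),("eth",(635/1.5625,338/1.5625)),("beaker",(150/1.5625,398/1.5625))]: print(n,onz(t,*a,50).round(0))
```

```text
hingeL [663.1  39.2  94.1] 1.9
hingeR [ 642.4 -148.3   90.6] 10.7
freeL [543.4  52.3 201.8] 6.5
freeR [ 522.9 -133.5  201.6] 5.0
wing [596.6 -42.8 214.3] 9.6
rimL [503.   57.9  85. ]
rimR [ 480.3 -127.3   85. ]
hL [664.5  38.4  88. ]
hR [ 644.  -153.8   88. ]
dish [429.  52.  14.]
pack [ 425. -113.   18.]
mailer [ 545. -202.   22.]
oil [575. 115.  50.]
eth [ 435. -519.   50.]
beaker [338. 493.  50.]
```

Case yaw is about -6.8°, the hinge mid about (653,-56,85), and the lid is open about 0.74 rad. I'll move above the lid's free part, 60 mm to the left of the knob, with the fingers shut.

step_arm(dp=[[0.26,-0.16,-0.04],[0.517,-0.32,-0.04],[0.517,-0.32,-0.04],[0.517,-0.32,-0.04],[0.517,-0.32,-0.04],[0.517,-0.32,-0.04],[0.517,-0.32,-0.04],[0.517,-0.32,-0.04],[0.517,-0.32,-0.04],[0.517,-0.32,-0.04]], twist=[[0,0,10],[0,0,20],[0,0,30],[0,0,30],[0,0,30],[0,0,30],[0,0,30],[0,0,30],[0,0,30],[0,0,30]], hand=0, newtons=40)

```text
time_s: 1.35
tcp_pos: [549.0, -26.8, 289.4]
ee_rot: [-0.014, 0.999, -0.031, -0.0]
ft_force: [0.4, -0.1, 0.0]
finger_gap: -0.0
grip_force: 0.0
```

```bash
cat >> h.py <<'E'
from scipy.spatial.transform import Rotation as Ro
def st():
    o=monitor.get_obs(); q=o["ee_rot"]; R=Ro.from_quat([q[1],q[2],q[3],q[0]]).as_matrix()
    print("t",o["time_s"],"tcp",o["tcp_pos"].round(1),"yaw",np.degrees(np.arctan2(R[1,0],R[0,0])).round(1),"zax",R[:,2].round(3),"q",np.round(o["q"],2),"F",o["ft_force"].round(1),"M",o["moment"].round(2),"gap",round(o["finger_gap"],1),"grip",round(o["grip_force"],1))
    return o["tcp_pos"],R
E
python3 -c "
from h import *
p,R=st()"
```

```text
t 1.35 tcp [549.  -26.8 289.4] yaw -3.5 zax [ 0.     0.027 -1.   ] q [-0.06  0.18  0.11  1.5   0.03  3.14] F [ 0.4 -0.1  0. ] M [-0.09  0.02 -0.02] gap -0.0 grip 0.0
```

Joint 6 is at its limit, so I'll use the half-turned grasp and rotate back by 180°.

step_arm(dp=[[0,0,0],[0,0,0],[0,0,0],[0,0,0],[0,0,0],[0,0,0],[0,0,0],[0,0,0],[0,0,0],[0,0,0]], twist=[[0,0,-10],[0,0,-20],[0,0,-30],[0,0,-40],[0,0,-50],[0,0,-60],[0,0,-70],[0,0,-80],[0,0,-90],[0,0,-90]])

```text
time_s: 2.6
tcp_pos: [548.0, -29.3, 289.3]
ee_rot: [-0.01, 0.731, 0.683, 0.009]
ft_force: [-0.3, -0.3, 0.3]
finger_gap: -0.2
grip_force: 0.0
```

```bash
python3 -c "
from h import *
p,R=st()"
```

```text
t 2.6 tcp [548.  -29.3 289.3] yaw 86.1 zax [ 0.     0.027 -1.   ] q [-0.07  0.18  0.11  1.5   0.03  1.57] F [-0.3 -0.3  0.3] M [-0.01 -0.07  0.02] gap -0.2 grip 0.0
```

```bash
cat >> h.py <<'E'
def go(target,yaw,p,R):
    y=np.radians(yaw); D=np.array([[np.cos(y),np.sin(y),0],[np.sin(y),-np.cos(y),0],[0,0,-1]])
    print("dp",(R.T@(np.array(target)-p)/1000).round(4),"tw",np.degrees(Ro.from_matrix(R.T@D).as_rotvec()).round(2))
E
python3 -c "
from h import *
p,R=st(); go([556,16,260],173.2,p,R)"
```

```text
t 2.6 tcp [548.  -29.3 289.3] yaw 86.1 zax [ 0.     0.027 -1.   ] q [-0.07  0.18  0.11  1.5   0.03  1.57] F [-0.3 -0.3  0.3] M [-0.01 -0.07  0.02] gap -0.2 grip 0.0
dp [0.0449 0.005  0.0305] tw [  1.09  -1.29 -87.07]
```

step_arm(dp=[[0.0449,0.005,0],[0.0449,0.005,0.03],[0.0449,0.005,0.03],[0.0449,0.005,0.03],[0.0449,0.005,0.03],[0.0449,0.005,0.03],[0.0449,0.005,0.03],[0.0449,0.005,0.03],[0.0449,0.005,0.03],[0.0449,0.005,0.03]], twist=[[0.1,-0.2,-10],[0.3,-0.3,-20],[0.4,-0.5,-30],[0.5,-0.6,-40],[0.6,-0.8,-50],[0.7,-0.9,-60],[0.8,-1,-70],[1,-1.2,-80],[1.09,-1.29,-87.07],[1.09,-1.29,-87.07]])

```text
time_s: 3.85
tcp_pos: [556.0, 16.0, 260.8]
ee_rot: [0.0, 0.06, 0.998, 0.0]
ft_force: [-0.2, -0.4, -1.0]
finger_gap: -0.0
grip_force: 0.0
```

```bash
python3 -c "
from h import *
p,R=st(); go([500,22,112],173.2,p,R)"
```

```text
t 3.85 tcp [556.   16.  260.8] yaw 173.1 zax [ 0.  0. -1.] q [0.03 0.19 0.05 1.44 0.   0.15] F [-0.2 -0.4 -1. ] M [-0.04 -0.    0.01] gap -0.0 grip 0.0
dp [ 0.0563 -0.0008  0.1487] tw [ 0.01  0.03 -0.12]
```

step_arm(dp=[[-0.013,0,0.02],[-0.013,0,0.045],[-0.012,0,0.053],[-0.008,0,0.06],[-0.003,0,0.067],[0.003,0,0.074],[0.008,0,0.082],[0.014,0,0.092],[0.019,0,0.103],[0.023,0,0.114]], twist=[[0,0,0],[0,0,0],[0,0,0],[0,0,0],[0,0,0],[0,0,0],[0,0,0],[0,0,0],[0,0,0],[0,0,0]])

```text
time_s: 5.1
tcp_pos: [532.7, 18.8, 146.0]
ee_rot: [0.0, 0.058, 0.998, 0.0]
ft_force: [-0.7, 1.6, 0.0]
finger_gap: 0.1
grip_force: 0.4
```

Run:
```python
from h import *
st()
a=cams.grab_frame("top")["color"][130:240,200:325]; b=cams.grab_frame("scene")["color"][140:250,180:305]
c=np.hstack([cv2.resize(x,None,fx=3.2,fy=3.2,interpolation=cv2.INTER_CUBIC) for x in(a,b)])
cv2.imwrite("pics/c2.png",np.clip(c.astype(float)*1.5,0,255).astype(np.uint8))
```

```text
t 5.1 tcp [532.7  18.8 146. ] yaw 173.3 zax [ 0.  0. -1.] q [ 0.04  0.16 -0.23  1.18  0.    0.15] F [-0.7  1.6  0. ] M [ 0.16 -0.09 -0.05] gap 0.1 grip 0.4
```

View pics/c2.png

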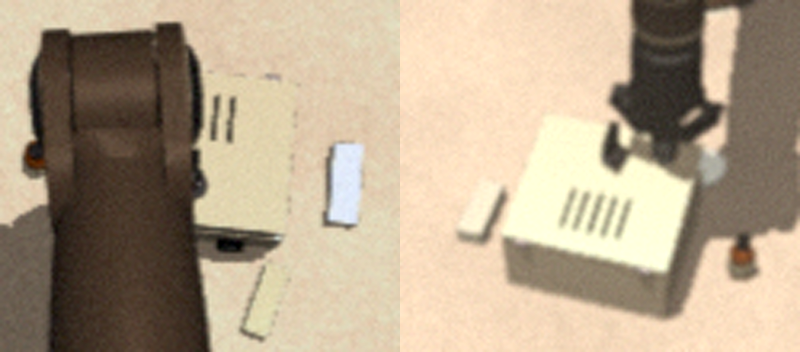

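The lid is nearly down and following the fingers (scene crop, fingertip near (665,150)). I'll continue down to the bumpers.

step_arm(dp=[[0.002,0,0.005],[0.003,0,0.01],[0.004,0,0.014],[0.005,0,0.018],[0.005,0,0.021],[0.006,0,0.024],[0.006,0,0.027],[0.006,0,0.029],[0.006,0,0.031],[0.006,0,0.031]], twist=[[0,0,0],[0,0,0],[0,0,0],[0,0,0],[0,0,0],[0,0,0],[0,0,0],[0,0,0],[0,0,0],[0,0,0]])

```text
time_s: 6.45
tcp_pos: [527.3, 19.4, 115.8]
ee_rot: [0.0, 0.058, 0.998, 0.0]
ft_force: [0.7, 0.0, -0.7]
finger_gap: -0.0
grip_force: 0.0
```

step_arm(dp=[[0,0,0.001],[0,0,0.002],[0,0,0.003],[0,0,0.004],[0,0,0.004],[0,0,0.004]], twist=[[0,0,0],[0,0,0],[0,0,0],[0,0,0],[0,0,0],[0,0,0]])

```text
time_s: 7.2
tcp_pos: [527.3, 19.4, 112.7]
ee_rot: [0.001, 0.058, 0.998, 0.0]
ft_force: [-3.1, 0.4, 5.9]
finger_gap: -0.1
grip_force: 3.2
```

step_arm(dp=[[0,0,0.001],[0,0,0.0015],[0,0,0.002],[0,0,0.002],[0,0,0.002]], twist=[[0,0,0],[0,0,0],[0,0,0],[0,0,0],[0,0,0]])

```text
time_s: 7.82
tcp_pos: [527.2, 19.4, 111.0]
ee_rot: [0.001, 0.058, 0.998, 0.0]
ft_force: [-4.0, -0.6, 7.8]
finger_gap: -0.2
grip_force: 4.3
```

```bash
python3 -c "
from h import *
p,R=st(); go([450,30,230],173.2,p,R)"
```

```text
t 7.825 tcp [527.2  19.4 111. ] yaw 173.3 zax [ 0.001  0.    -1.   ] q [ 0.04  0.17 -0.3   1.1   0.    0.15] F [-4.  -0.6  7.8] M [0.02 0.93 0.04] gap -0.2 grip 4.3
dp [ 0.0778  0.0015 -0.1191] tw [0.02 0.07 0.11]
```

step_arm(dp=[[0,0,-0.06],[0,0,-0.12],[0.05,0.05,-0.13],[0.117,0.168,-0.13],[0.117,0.168,-0.13],[0.117,0.168,-0.13],[0.117,0.168,-0.13]], twist=[[0,0,0],[0,0,0],[0,0,0],[0,0,0],[0,0,0],[0,0,0],[0,0,0]], hand=0.05)

```text
time_s: 8.7
tcp_pos: [430.1, 201.1, 239.9]
ee_rot: [0.001, 0.057, 0.998, 0.0]
ft_force: [1.0, 0.0, -0.0]
finger_gap: 49.9
grip_force: 0.0
```

Run:
```python
from h import *
import pickle
st()
F={n:cams.grab_frame(n) for n in("scene","top")}; pickle.dump(F,open("f1.pkl","wb"))
a=F["top"]["color"][150:225,220:300]; b=F["scene"]["color"][165:240,205:285]
c=np.hstack([cv2.resize(x,None,fx=5,fy=5,interpolation=cv2.INTER_CUBIC) for x in(a,b)])
cv2.imwrite("pics/c3.png",np.clip(c.astype(float)*1.5,0,255).astype(np.uint8))
```

```text
t 8.7 tcp [430.1 201.1 239.9] yaw 173.5 zax [ 0.001  0.    -1.   ] q [ 0.44  0.03 -0.17  1.37 -0.    0.55] F [ 1.  0. -0.] M [-0.01 -0.02  0.02] gap 49.9 grip 0.0
```

View pics/c3.png

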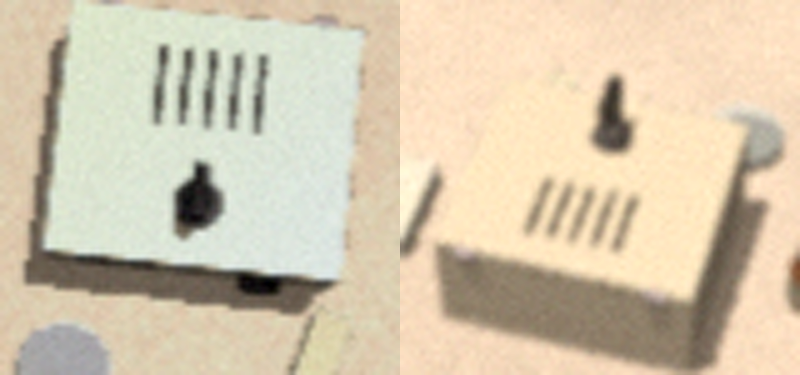

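Top crop: lid corners at (75,2), (362,30), (340,280) and (43,248), and the wing's far end near (203,165). Scene crop: the wing is edge-on at (613,90), with the hub at (612,135).

Run:
```python
from h import *
import pickle
F=pickle.load(open("f1.pkl","rb"));t,s=F["top"],F["scene"]
T=lambda x,y:(220+x/5-.4,150+y/5-.4); S=lambda x,y:(205+(x-400)/5-.4,165+y/5-.4)
hl,hr=onz(t,*T(75,2),91),onz(t,*T(362,30),91); fl,fr=onz(t,*T(43,248),97),onz(t,*T(340,280),97)
print(hl,hr,fl,fr)
ex=((hl+hr)-(fl+fr))[:2]; ey=((hl-hr)+(fl-fr))[:2]
print("len",np.linalg.norm(ex)/2,np.linalg.norm(ey)/2,"yaw",np.degrees(np.arctan2(ex[1],ex[0])),np.degrees(np.arctan2(-ey[0],ey[1])))
y=np.arctan2(ex[1]-ey[0],ex[0]+ey[1]); e=np.array([np.cos(y),np.sin(y)]); n=np.array([-e[1],e[0]])
c=(hl+hr+fl+fr)[:2]/4; k=c-e*42.5; print("yaw",np.degrees(y),"knob",k)
P=lambda d,w,z:proj(t,[*(k+d*e+w*n),z])
# wing top far end & near end, predicted pixel in crop
for d in(17,-17): 
    for z in (131,150): q=P(d,0,z)-[220-.4,150-.4]; print(d,z,q*5)
q=proj(s,[*k,136])-[205-.4,165-.4]; print("scene wing",q*5+[400,0])
# wing mask
for f,nm,(r0,r1,c0,c1) in((t,"top",(181,198,253,267)),(s,"scene",(178,195,243,254))):
    g=f["color"][r0:r1,c0:c1].max(2); print(nm); print(g)
```

```text
[661.60865789  36.58583513  91.        ] [ 638.40341012 -147.61941239   91.        ] [502.18037439  60.05675488  97.        ] [ 476.8286014  -127.03971177   97.        ]
len 162.00574247101318 187.2316394226111 yaw -7.813782079225857 -7.4505799936361425
yaw -7.619063699371102 knob [527.63047303 -38.8692207 ]
17 131 [201.87675541 169.99945013]
17 150 [202.39127999 165.62404321]
-17 131 [196.17074507 224.06900487]
-17 150 [196.61344002 220.37705442]
scene wing [610.59027047 105.26233503]
top
[[154 153 154 151 151 148 142 150 149 152 152 153 156 154]
 [151 154 151 149 150 133  92 106 123 149 150 157 150 152]
 [152 152 151 153 151 124  46  40  74 125 150 155 153 155]
 [154 153 154 156 151 122  32  29  68 119 150 154 155 151]
 [153 152 154 147 130  92  31  29  62 123 150 154 157 152]
 [150 154 148 125  73  38  17  29  56 110 143 154 153 156]
 [154 145 119  58  27  16  25  23  30  66 115 144 151 154]
 [151 130  67  27  19  16  26  24  23  40  72 115 150 155]
 [149 126  52  20  15  11  25  24  25  36  57 100 151 155]
 [151 127  54  22   9  17  28  29  20  36  55  96 146 155]
 [153 130  57  
[... 504 characters left out ...]
 173 168 144 113 108 140 166 174 170 172]
 [172 172 156 114  72  73 118 161 173 173 171]
 [172 167 142  96  51  59 117 159 171 173 175]
 [172 163 137  79  44  63 109 163 171 171 169]
 [168 151 112  63  42  58 115 161 173 171 167]
 [165 140  87  53  43  67 117 161 175 169 165]
 [160 122  74  45  45  68 121 164 176 172 168]
 [158 122  68  42  43  64 113 156 169 171 170]
 [158 124  73  43  40  54 100 138 148 159 168]
 [162 121  70  48  45  53  74  97 125 152 167]
 [146 102  64  53  57  58  59  72 115 153 173]
 [127  84  68  62  69  62  57  69 115 162 172]
 [115  76  65  62  63  57  52  69 121 160 172]
 [126  87  67  60  56  56  51  83 129 163 172]
 [152 122  98  77  69  67  76 108 147 166 171]]
```

```bash
python3 -c "
from h import *
p,R=st(); go([529,-38,230],172.4,p,R)"
```

```text
t 8.8 tcp [430.8 199.7 239.8] yaw 173.3 zax [ 0.001 -0.    -1.   ] q [ 0.43  0.03 -0.17  1.37 -0.    0.55] F [ 0.9  0.2 -0.8] M [-0.01  0.02  0.  ] gap 50.0 grip 0.0
dp [-0.1251 -0.2247  0.01  ] tw [-0.01  0.06  0.92]
```

step_arm(dp=[[-0.06,-0.11,0.005],[-0.1251,-0.2247,0.01],[-0.1251,-0.2247,0.01],[-0.1251,-0.2247,0.01],[-0.1251,-0.2247,0.01],[-0.1251,-0.2247,0.01],[-0.1251,-0.2247,0.01],[-0.1251,-0.2247,0.01],[-0.1251,-0.2247,0.01]], twist=[[0,0,0.9],[0,0.06,0.9],[0,0.06,0.9],[0,0.06,0.9],[0,0.06,0.9],[0,0.06,0.9],[0,0.06,0.9],[0,0.06,0.9],[0,0.06,0.9]])

```text
time_s: 9.93
tcp_pos: [528.6, -36.9, 230.2]
ee_rot: [0.0, 0.065, 0.998, 0.0]
ft_force: [-0.9, -0.5, -0.6]
finger_gap: 50.0
grip_force: 0.0
```

Run:
```python
from h import *
p,R=st(); go([529,-38,146],172.4,p,R)
f=cams.grab_frame("scene"); x0,y0=proj(f,[529,-38,150]).astype(int)
b=f["color"][y0-50:y0+50,x0-55:x0+55]
cv2.imwrite("pics/c4.png",np.clip(cv2.resize(b,None,fx=5,fy=5,interpolation=cv2.INTER_CUBIC).astype(float)*1.6,0,255).astype(np.uint8)); print(x0,y0)
```

```text
t 9.925 tcp [528.6 -36.9 230.2] yaw 172.5 zax [ 0.  0. -1.] q [-0.07  0.14 -0.07  1.36  0.    0.06] F [-0.9 -0.5 -0.6] M [-0.01 -0.02 -0.01] gap 50.0 grip 0.0
dp [-0.0005 -0.0011  0.0842] tw [0.01 0.01 0.1 ]
246 183
```

View pics/c4.png

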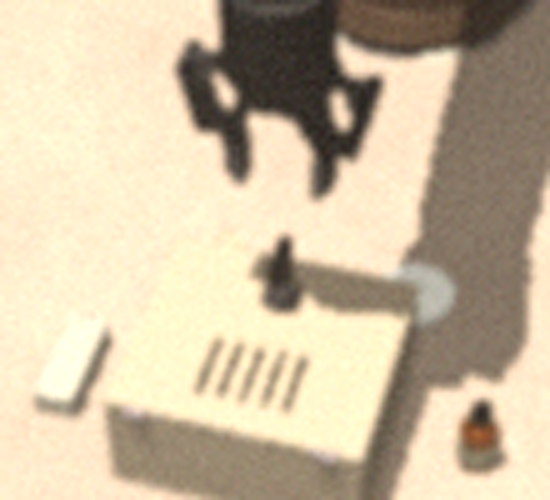

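The fingers (at (237,175) and (322,190)) straddle the wing (285,255) well, so I'll descend and grip.

step_arm(dp=[[0,-0.001,0.03],[0,-0.001,0.055],[0,-0.001,0.075],[0,-0.001,0.084],[0,-0.001,0.084]], twist=[[0,0,0],[0,0,0],[0,0,0],[0,0,0],[0,0,0]])

```text
time_s: 10.6
tcp_pos: [528.4, -38.6, 145.8]
ee_rot: [-0.0, 0.066, 0.998, 0.0]
ft_force: [-0.4, -0.1, 0.1]
finger_gap: 49.6
grip_force: 0.0
```

step_arm(dp=[[0,0,0],[0,0,0],[0,0,0],[0,0,0],[0,0,0],[0,0,0]], twist=[[0,0,0],[0,0,0],[0,0,0],[0,0,0],[0,0,0],[0,0,0]], hand=0, newtons=40)

```text
time_s: 11.35
tcp_pos: [528.9, -38.9, 146.2]
ee_rot: [0.0, 0.066, 0.998, 0.0]
ft_force: [-0.3, 0.1, 3.3]
finger_gap: 9.0
grip_force: 44.9
```

```bash
python3 -c "
from h import *
p,R=st()"
```

```text
t 11.35 tcp [528.9 -38.9 146.2] yaw 172.4 zax [ 0.001 -0.    -1.   ] q [-0.07  0.16 -0.23  1.18  0.    0.06] F [-0.3  0.1  3.3] M [-0.15 -0.27 -0.02] gap 9.0 grip 44.9
```

Gripped, with almost no side force. I'll press the first 5 mm.

step_arm(dp=[[0,0,0.001],[0,0,0.002],[0,0,0.003],[0,0,0.004],[0,0,0.005],[0,0,0.005],[0,0,0.005]], twist=[[0,0,0],[0,0,0],[0,0,0],[0,0,0],[0,0,0],[0,0,0],[0,0,0]])

```text
time_s: 12.22
tcp_pos: [528.8, -38.9, 142.1]
ee_rot: [0.001, 0.066, 0.998, 0.0]
ft_force: [-1.2, 0.0, 8.8]
finger_gap: 9.1
grip_force: 45.8
```

step_arm(dp=[[0,0,0.0005],[0,0,0.001],[0,0,0.0015],[0,0,0.002],[0,0,0.002],[0,0,0.002]], twist=[[0,0,0],[0,0,0],[0,0,0],[0,0,0],[0,0,0],[0,0,0]])

```text
time_s: 12.98
tcp_pos: [528.7, -38.9, 140.1]
ee_rot: [0.001, 0.066, 0.998, -0.0]
ft_force: [-2.1, -0.3, 9.3]
finger_gap: 8.9
grip_force: 45.9
```

```bash
python3 -c "
from h import *
p,R=st()"
```

```text
t 12.975 tcp [528.7 -38.9 140.1] yaw 172.4 zax [ 0.001 -0.    -1.   ] q [-0.07  0.16 -0.25  1.17 -0.    0.06] F [-2.1 -0.3  9.3] M [-0.1   0.34 -0.02] gap 8.9 grip 45.9
```

step_arm(dp=[[0,0,0.0005],[0,0,0.001],[0,0,0.001],[0,0,0.001]], twist=[[0,0,0],[0,0,0],[0,0,0],[0,0,0]])

```text
time_s: 13.48
tcp_pos: [528.7, -38.9, 139.2]
ee_rot: [0.001, 0.066, 0.998, 0.0]
ft_force: [-3.2, -0.6, 9.6]
finger_gap: 9.1
grip_force: 45.9
```

step_arm(dp=[[0,0,0.0005],[0,0,0.001],[0,0,0.001],[0,0,0.001]], twist=[[0,0,0],[0,0,0],[0,0,0],[0,0,0]])

```text
time_s: 13.98
tcp_pos: [528.6, -38.9, 138.2]
ee_rot: [0.001, 0.066, 0.998, 0.0]
ft_force: [-2.7, -0.4, 9.0]
finger_gap: 8.8
grip_force: 46.0
```

step_arm(dp=[[0,0,0.0005],[0,0,0.001],[0,0,0.001],[0,0,0.001]], twist=[[0,0,0],[0,0,0],[0,0,0],[0,0,0]])

```text
time_s: 14.48
tcp_pos: [528.6, -38.9, 137.2]
ee_rot: [0.0, 0.066, 0.998, -0.0]
ft_force: [-3.0, 0.5, 9.6]
finger_gap: 9.1
grip_force: 46.0
```

step_arm(dp=[[0,0,0.0005],[0,0,0.001],[0,0,0.001],[0,0,0.001]], twist=[[0,0,0],[0,0,0],[0,0,0],[0,0,0]])

```text
time_s: 14.98
tcp_pos: [528.6, -38.9, 136.2]
ee_rot: [0.001, 0.066, 0.998, 0.0]
ft_force: [-2.7, -1.3, 9.8]
finger_gap: 8.7
grip_force: 46.0
```

step_arm(dp=[[0,0,0.0005],[0,0,0.001],[0,0,0.001],[0,0,0.001]], twist=[[0,0,0],[0,0,0],[0,0,0],[0,0,0]])

```text
time_s: 15.48
tcp_pos: [528.6, -38.9, 135.3]
ee_rot: [0.001, 0.066, 0.998, 0.0]
ft_force: [-2.8, 0.1, 11.2]
finger_gap: 9.0
grip_force: 46.1
```

step_arm(dp=[[0,0,0.0005],[0,0,0.001],[0,0,0.001],[0,0,0.001]], twist=[[0,0,0],[0,0,0],[0,0,0],[0,0,0]])

```text
time_s: 15.98
tcp_pos: [528.6, -38.9, 134.6]
ee_rot: [0.001, 0.066, 0.998, 0.0]
ft_force: [-4.0, -0.3, 12.1]
finger_gap: 8.8
grip_force: 46.4
```

step_arm(dp=[[0,0,0.0003],[0,0,0.0005],[0,0,0.0005],[0,0,0.0005]], twist=[[0,0,0],[0,0,0],[0,0,0],[0,0,0]])

```text
time_s: 16.48
tcp_pos: [528.6, -38.9, 134.3]
ee_rot: [0.001, 0.066, 0.998, 0.0]
ft_force: [-4.9, -0.2, 14.4]
finger_gap: 8.9
grip_force: 46.6
```

step_arm(dp=[[0,0,0.0002],[0,0,0.0003],[0,0,0.0003],[0,0,0.0003]], twist=[[0,0,0],[0,0,0],[0,0,0],[0,0,0]])

```text
time_s: 16.98
tcp_pos: [528.6, -38.9, 134.2]
ee_rot: [0.001, 0.066, 0.998, 0.0]
ft_force: [-5.2, 0.0, 15.6]
finger_gap: 9.3
grip_force: 46.8
```

```bash
python3 -c "
from h import *
p,R=st()
import time
for n in ('top','top'): cams.grab_frame(n); st()"
```

```text
t 16.975 tcp [528.6 -38.9 134.2] yaw 172.4 zax [ 0.002 -0.    -1.   ] q [-0.07  0.16 -0.26  1.15  0.    0.06] F [-5.2  0.  15.6] M [-0.06  0.92  0.01] gap 9.3 grip 46.8
t 17.025 tcp [528.6 -38.9 134.2] yaw 172.4 zax [ 0.002 -0.    -1.   ] q [-0.07  0.16 -0.26  1.15  0.    0.06] F [-5.   0.1 15.3] M [-0.03  0.95  0.01] gap 9.0 grip 46.8
t 17.075 tcp [528.6 -38.9 134.2] yaw 172.4 zax [ 0.002 -0.    -1.   ] q [-0.07  0.16 -0.26  1.15  0.    0.06] F [-5.4 -0.2 14.4] M [0.01 0.93 0.03] gap 9.3 grip 46.8
```

Stiffening is clear: the total is about 15 N with the clip squashed about 0.35 mm. I'll start turning gently while watching the moment, and relax the sideways force.

step_arm(dp=[[0.0003,0,0.0001],[0.0005,0,0.0001],[0.0005,0,0.0001],[0.0005,0,0.0001]], twist=[[0,0,0.8],[0,0,1.6],[0,0,2.5],[0,0,2.5]])

```text
time_s: 17.58
tcp_pos: [528.5, -39.0, 134.3]
ee_rot: [0.001, 0.088, 0.996, -0.0]
ft_force: [-4.7, -0.5, 15.5]
finger_gap: 8.7
grip_force: 46.9
```

```bash
python3 -c "
from h import *
p,R=st()"
```

```text
t 17.575 tcp [528.5 -39.  134.3] yaw 169.9 zax [ 0.002 -0.    -1.   ] q [-0.07  0.16 -0.26  1.15 -0.    0.1 ] F [-4.7 -0.5 15.5] M [-0.19  0.65 -0.04] gap 8.7 grip 46.9
```

step_arm(dp=[[0.0005,0,0],[0.001,0,0],[0.001,0,0],[0.001,0,0]], twist=[[0,0,1],[0,0,2],[0,0,3],[0,0,3]])

```text
time_s: 18.08
tcp_pos: [528.3, -39.0, 134.4]
ee_rot: [0.002, 0.114, 0.993, -0.0]
ft_force: [-1.7, -1.1, 13.4]
finger_gap: 9.0
grip_force: 46.7
```

```bash
python3 -c "
from h import *
p,R=st()"
```

```text
t 18.075 tcp [528.3 -39.  134.4] yaw 166.9 zax [ 0.004 -0.001 -1.   ] q [-0.07  0.16 -0.26  1.15 -0.    0.16] F [-1.7 -1.1 13.4] M [-0.42  0.09  0.04] gap 9.0 grip 46.7
```

step_arm(dp=[[0,0,0.0002],[0,0,0.0003],[0,0,0.0003],[0,0,0.0003],[0,0,0.0003]], twist=[[0,0,0],[0,0,1],[0,0,2.5],[0,0,4],[0,0,4]])

```text
time_s: 18.7
tcp_pos: [528.3, -39.2, 134.3]
ee_rot: [0.002, 0.149, 0.989, -0.0]
ft_force: [-2.0, -1.2, 15.0]
finger_gap: 9.4
grip_force: 46.8
```

```bash
python3 -c "
from h import *
p,R=st()"
```

```text
t 18.7 tcp [528.3 -39.2 134.3] yaw 162.9 zax [ 0.004 -0.001 -1.   ] q [-0.07  0.16 -0.26  1.15 -0.    0.23] F [-2.  -1.2 15. ] M [-0.54  0.3   0.03] gap 9.4 grip 46.8
```

step_arm(dp=[[0,0,0],[0,0,0],[0,0,0],[0,0,0],[0,0,0]], twist=[[0,0,2.5],[0,0,5],[0,0,7.5],[0,0,10],[0,0,10]])

```text
time_s: 19.32
tcp_pos: [528.1, -39.5, 134.3]
ee_rot: [0.002, 0.235, 0.972, -0.001]
ft_force: [-2.5, -2.4, 14.5]
finger_gap: 9.2
grip_force: 46.9
```

```bash
python3 -c "
from h import *
p,R=st()"
```

```text
t 19.325 tcp [528.1 -39.5 134.3] yaw 152.9 zax [ 0.004 -0.002 -1.   ] q [-0.07  0.16 -0.26  1.15 -0.    0.4 ] F [-2.5 -2.4 14.5] M [-0.88  0.41  0.09] gap 9.2 grip 46.9
```

The knob turns freely. The tool sits about 2-3 mm off the knob's axis, so I'll add shift as I turn.

step_arm(dp=[[0,-0.0004,0],[0,-0.0006,0],[0,-0.0009,0],[0,-0.0012,0],[0,-0.0015,0],[0,-0.0015,0]], twist=[[0,0,4],[0,0,8],[0,0,12],[0,0,16],[0,0,20],[0,0,20]])

```text
time_s: 20.08
tcp_pos: [527.5, -40.3, 134.2]
ee_rot: [0.002, 0.4, 0.917, 0.0]
ft_force: [-2.6, -0.0, 15.6]
finger_gap: 8.9
grip_force: 46.9
```

```bash
python3 -c "
from h import *
p,R=st()"
```

```text
t 20.075 tcp [527.5 -40.3 134.2] yaw 132.9 zax [ 0.004 -0.001 -1.   ] q [-0.08  0.16 -0.26  1.15 -0.    0.75] F [-2.6 -0.  15.6] M [-0.54  0.4  -0.02] gap 8.9 grip 46.9
```

step_arm(dp=[[0.0001,-0.0003,0],[0.0001,-0.0005,0],[0.0002,-0.0007,0],[0.0003,-0.0009,0],[0.0003,-0.0011,0],[0.0003,-0.0011,0]], twist=[[0,0,4],[0,0,8],[0,0,12],[0,0,16],[0,0,20],[0,0,20]])

```text
time_s: 20.82
tcp_pos: [526.7, -40.7, 134.2]
ee_rot: [0.002, 0.553, 0.833, 0.001]
ft_force: [-0.5, 1.2, 14.0]
finger_gap: 8.8
grip_force: 46.9
```

```bash
python3 -c "
from h import *
p,R=st()"
```

```text
t 20.825 tcp [526.7 -40.7 134.2] yaw 112.9 zax [ 0.004 -0.001 -1.   ] q [-0.08  0.15 -0.26  1.15 -0.    1.09] F [-0.5  1.2 14. ] M [-0.43  0.32  0.01] gap 8.8 grip 46.9
```

step_arm(dp=[[0,-0.0001,0.0001],[0.0001,-0.0003,0.0001],[0.0001,-0.0005,0.0001],[0.0002,-0.0007,0.0001],[0.0002,-0.0008,0.0001],[0.0002,-0.0008,0.0001]], twist=[[0,0,4],[0,0,8],[0,0,12],[0,0,16],[0,0,20],[0,0,20]])

```text
time_s: 21.58
tcp_pos: [525.9, -40.8, 134.2]
ee_rot: [0.002, 0.689, 0.725, 0.001]
ft_force: [-1.4, 0.3, 14.8]
finger_gap: 9.3
grip_force: 47.0
```

```bash
python3 -c "
from h import *
p,R=st()"
```

```text
t 21.575 tcp [525.9 -40.8 134.2] yaw 92.9 zax [ 0.004 -0.001 -1.   ] q [-0.08  0.15 -0.26  1.15 -0.    1.44] F [-1.4  0.3 14.8] M [-0.42  0.35 -0.01] gap 9.3 grip 47.0
```

step_arm(dp=[[0,-0.0002,0],[0,-0.0004,0],[0,-0.0005,0],[0,-0.0005,0]], twist=[[0,0,3.5],[0,0,7],[0,0,10.5],[0,0,10.5]])

```text
time_s: 22.08
tcp_pos: [525.4, -40.8, 134.1]
ee_rot: [0.002, 0.752, 0.659, 0.001]
ft_force: [-1.0, 0.7, 14.9]
finger_gap: 9.0
grip_force: 47.0
```

```bash
python3 -c "
from h import *
p,R=st()"
```

```text
t 22.075 tcp [525.4 -40.8 134.1] yaw 82.4 zax [ 0.004 -0.001 -1.   ] q [-0.08  0.15 -0.27  1.15 -0.    1.63] F [-1.   0.7 14.9] M [-0.4   0.43  0.06] gap 9.0 grip 47.0
```

A quarter turn with no resistance. Now I'll let it rise while still holding it.

step_arm(dp=[[0,0,-0.0007],[0,0,-0.0014],[0,0,-0.0021],[0,0,-0.0028],[0,0,-0.0035],[0,0,-0.0035]], twist=[[0,0,0],[0,0,0],[0,0,0],[0,0,0],[0,0,0],[0,0,0]])

```text
time_s: 22.82
tcp_pos: [525.3, -40.7, 136.8]
ee_rot: [0.001, 0.752, 0.659, 0.001]
ft_force: [1.2, 1.2, 9.6]
finger_gap: 8.8
grip_force: 46.2
```

```bash
python3 -c "
from h import *
p,R=st()"
```

```text
t 22.825 tcp [525.3 -40.7 136.8] yaw 82.4 zax [ 0.003 -0.    -1.   ] q [-0.08  0.15 -0.26  1.16 -0.    1.63] F [1.2 1.2 9.6] M [-0.31 -0.08  0.01] gap 8.8 grip 46.2
```

step_arm(dp=[[0,0,-0.0006],[0,0,-0.0012],[0,0,-0.0016],[0,0,-0.002],[0,0,-0.002]], twist=[[0,0,0],[0,0,0],[0,0,0],[0,0,0],[0,0,0]])

```text
time_s: 23.45
tcp_pos: [525.2, -40.7, 137.6]
ee_rot: [0.001, 0.752, 0.659, 0.001]
ft_force: [4.8, 1.3, 4.4]
finger_gap: 9.2
grip_force: 45.4
```

```bash
python3 -c "
from h import *
p,R=st()"
```

```text
t 23.45 tcp [525.2 -40.7 137.6] yaw 82.4 zax [ 0.002 -0.    -1.   ] q [-0.08  0.15 -0.26  1.16  0.    1.63] F [4.8 1.3 4.4] M [-0.43 -1.07  0.03] gap 9.2 grip 45.4
```

It has caught (the force drops off at about 3.3 mm of rise). I'll open the fingers and lift clear.

step_arm(dp=[[0,0,0],[0,0,0],[0,0,0],[0,0,0],[0,0,-0.02],[0,0,-0.05],[0,0,-0.08],[0,0,-0.08]], twist=[[0,0,0],[0,0,0],[0,0,0],[0,0,0],[0,0,0],[0,0,0],[0,0,0],[0,0,0]], hand=0.045)

```text
time_s: 24.45
tcp_pos: [525.2, -40.7, 219.5]
ee_rot: [0.001, 0.752, 0.659, 0.001]
ft_force: [-0.3, -0.2, -0.7]
finger_gap: 45.3
grip_force: 0.0
```

Run:
```python
from h import *
p,R=st(); go([533,20,217],82.4,p,R)
f=cams.grab_frame("scene"); x0,y0=246,190
b=f["color"][y0-50:y0+50,x0-55:x0+55]
cv2.imwrite("pics/c5.png",np.clip(cv2.resize(b,None,fx=5,fy=5,interpolation=cv2.INTER_CUBIC).astype(float)*1.6,0,255).astype(np.uint8))
```

```text
t 24.45 tcp [525.2 -40.7 219.5] yaw 82.4 zax [ 0.004 -0.    -1.   ] q [-0.08  0.13 -0.1   1.33  0.    1.63] F [-0.3 -0.2 -0.7] M [-0.01 -0.06  0.01] gap 45.3 grip 0.0
dp [ 0.0612 -0.0003  0.0025] tw [ 0.23 -0.02  0.  ]
```

View pics/c5.png

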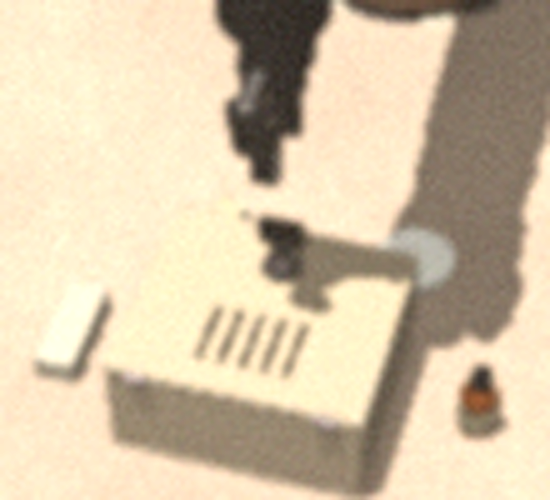

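The wing now stands across at a quarter turn ((283,230) in the crop). I'll press the lid's front edge beside the knob to make sure it is fully shut.

step_arm(dp=[[0.03,-0.009,0],[0.059,-0.018,0],[0.059,-0.018,0.03],[0.059,-0.018,0.06],[0.059,-0.018,0.085],[0.059,-0.018,0.097],[0.059,-0.018,0.102],[0.059,-0.018,0.102]], twist=[[0,0,0],[0,0,0],[0,0,0],[0,0,0],[0,0,0],[0,0,0],[0,0,0],[0,0,0]], hand=0)

```text
time_s: 25.5
tcp_pos: [514.2, 20.2, 115.3]
ee_rot: [-0.0, 0.752, 0.659, 0.0]
ft_force: [0.2, -1.3, 0.3]
finger_gap: 0.3
grip_force: 0.0
```

step_arm(dp=[[0,0,0.001],[0,0,0.002],[0,0,0.003],[0,0,0.003],[0,0,0.003]], twist=[[0,0,0],[0,0,0],[0,0,0],[0,0,0],[0,0,0]])

```text
time_s: 26.12
tcp_pos: [514.0, 20.3, 112.2]
ee_rot: [-0.0, 0.752, 0.659, -0.0]
ft_force: [0.2, 0.0, -0.4]
finger_gap: -0.3
grip_force: 0.0
```

step_arm(dp=[[0,0,0.001],[0,0,0.0015],[0,0,0.002],[0,0,0.002],[0,0,0.002]], twist=[[0,0,0],[0,0,0],[0,0,0],[0,0,0],[0,0,0]])

```text
time_s: 26.75
tcp_pos: [514.0, 20.3, 110.2]
ee_rot: [-0.0, 0.752, 0.659, -0.0]
ft_force: [-1.3, 0.5, 0.3]
finger_gap: -0.0
grip_force: 0.5
```

step_arm(dp=[[0,0,0.0005],[0,0,0.001],[0,0,0.0015],[0,0,0.0015],[0,0,0.0015]], twist=[[0,0,0],[0,0,0],[0,0,0],[0,0,0],[0,0,0]])

```text
time_s: 27.38
tcp_pos: [514.0, 20.3, 110.0]
ee_rot: [0.0, 0.752, 0.659, 0.0]
ft_force: [-4.5, -0.3, 12.0]
finger_gap: 0.3
grip_force: 5.3
```

The lid meets its stop at once (tip at z = 91 mm), so it was already shut. I'll lift clear, check the bystanders and hand in.

step_arm(dp=[[0,0,-0.03],[0,0,-0.09],[0,0,-0.12],[0,-0.08,-0.12],[0,-0.14,-0.12],[0,-0.14,-0.12],[0,-0.14,-0.12],[0,-0.14,-0.12]], twist=[[0,0,0],[0,0,0],[0,0,0],[0,0,0],[0,0,0],[0,0,0],[0,0,0],[0,0,0]])

```text
time_s: 28.38
tcp_pos: [376.6, 38.7, 228.7]
ee_rot: [0.0, 0.752, 0.659, 0.0]
ft_force: [-0.5, 0.1, 0.4]
finger_gap: -0.1
grip_force: 0.0
```

Run:
```python
from h import *
st()
b=cams.grab_frame("scene")["color"][140:240,190:300]
cv2.imwrite("pics/c6.png",np.clip(cv2.resize(b,None,fx=5,fy=5,interpolation=cv2.INTER_CUBIC).astype(float)*1.6,0,255).astype(np.uint8))
```

```text
t 28.375 tcp [376.6  38.7 228.7] yaw 82.4 zax [ 0.001  0.    -1.   ] q [ 0.1  -0.15 -0.36  1.36  0.    1.81] F [-0.5  0.1  0.4] M [ 0.03 -0.07 -0.02] gap -0.1 grip 0.0
```

View pics/c6.png

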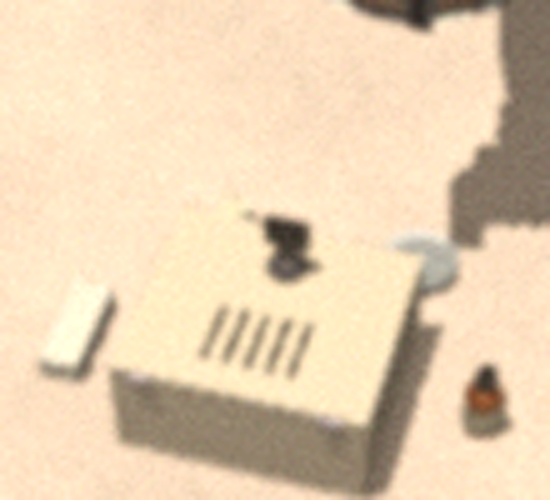

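The lid is shut and the knob stands across at a quarter turn, with the wing at (287,235). The bystanders in this view (mailer, dish and oil bottle) are where they were.

```bash
python3 -c "
from bench import order
print(order.close_job())"
```

```text
the job is handed in; nothing more can be done
None
```

The lid is shut and the knob is turned a quarter turn and caught; it turned freely with about 15 N of press, no bystander was touched as far as I could see, and the job is handed in (no verdict came back).

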